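Close the dye jar: basket, lid and band

TASK

Close up the empty clear jar: first hang the small steel basket in its mouth. The flat lid lies too deep in the upturned spare band to be gripped, so next lower that band with its lid over the neck of the capped amber bottle until the band rests on the bottle's shoulder and the lid is left lying on the cap; then lay the lid flat on the basket's rim and last slip the other brass band, rim side up as it lies, over lid and neck until it rests on the lid. Leave the spare band on the bottle, and do not knock over the jar, the bottle or the two tall dye jars.

Things in the scene. Friction and masses are not known exactly. Their poses are not given: they have to be found in the camera images.
- jar: Empty open jar of clear glass, 85 mm high, loose, 0.4 to 0.6 kg. Body 72 mm in diameter up to 52 mm, then a shoulder narrowing to a straight neck, 48 mm outside and 42 mm inside, from 63 mm height up to the rim at 85 mm; inner floor at 6 mm. Origin at the centre of its underside, z up.
- bottle: Squat amber bottle with a black cap, 88 mm high, loose, 0.55 kg. Body 76 mm in diameter with a flat shoulder at 48 mm height; neck 26 mm in diameter; flat-topped cap 32 mm in diameter from 64 mm to 88 mm. Origin at the centre of its underside, z up.
- basket: Small steel infuser basket, 38 mm high, standing upright on its foot: a cup 33 to 34 mm in diameter with a broad flat rim, a ring 56 mm in diameter and 4 mm thick whose underside is 34 mm above the origin (grip it across the rim). Hung in the jar, rim on rim, its origin is 51 mm above the jar's. Origin at the centre of its underside, z up.
- band: Brass screw band without thread, lying empty and right way up: ring 70 mm outside, 65 mm inside, 18 mm high, with an inward lip 3 mm thick at its TOP leaving a 44 mm hole. Grip across the outside. On the closed jar its lip rests on the lid, its origin 80 mm above the jar's. Origin at the centre of its underside, z up. (The 86 mm ring at the far edge of the table is not needed.)
- spare_band: Spare brass band lying upside down with the lid in it: same ring, 70 mm outside, 65 mm inside, 18 mm high, but its 3 mm lip (44 mm hole) is at the BOTTOM; the lid lies loose on it and rides along. Grip across the outside. Over the bottle it rests on the flat shoulder, its origin 48 mm above the bottle's. Origin at the centre of its underside, z up.
- lid: Flat steel jar lid, a disc 56 mm in diameter and 6 mm thick, at the start lying loose inside the spare band (underside 3 mm above the band's). Lying on the bottle's cap its origin is 88 mm above the bottle's, clear above the band; on the basket's rim in the jar, 89 mm above the jar's origin. Origin at the centre of its underside, z up.
- dye_jar_left: Tall closed amber jar of dye, 72 mm in diameter, 110 mm high, towards the far left; leave it standing. Origin at the centre of its underside, z up.
- dye_jar_right: Tall closed green jar of dye, 72 mm in diameter, 110 mm high, towards the far right; leave it standing. Origin at the centre of its underside, z up.
Mind the look-alikes: they are no part of the job. What is shaped like the band but red or turquoise is not meant.

How it is judged:
By the outcome, as a careful person would: the job done as asked, in the order asked, and still so for the second after the job is handed in, with the robot touching nothing.
It also fails if it takes over 128 s, if anything falls off the work surface, if the arm or the gripper's body presses on something with over 40 N, if the wrist force passes 120 N, or if a joint passes its speed limit or range.

ROBOT

A 6-joint arm with a two-finger parallel gripper is mounted at the origin on the work surface. World frame = base frame: x ahead of the robot, y to its left, z up, the work surface at z = 0. Lengths are in m, angles in rad, forces in N, time in s.
With the tool pointing down it reaches from about 0.25 to 0.8 m from the base axis. Payload 8.5 kg.
Tool frame: the origin (TCP) lies midway between the tips of the shut fingers; the grasp point (between the pads) lies hold_point_z behind it (hold_point_z is the distance from the TCP to the grasp point, in m); y points along the fingers, z is the direction in which the jaws open and shut, and the axes are right-handed (so a half turn about y gives the same grasp; the last joint's range is limited). The gripper opens to 85 mm and grips with 20 to 120 N. Pads are 22 mm wide; open, the fingers measure 114 mm over their backs; the gripper's body (76 mm by 85 mm) begins 54 mm behind the grasp point. The pads swing forward as they close: fully open they stand 13 mm farther back than shut.
Start: joints at [1.121, 0.238, -0.013, 1.319, 0, 1.571], TCP at [0.228, 0.473, 0.231] pointing down, gripper open.
Joint ranges: [-2.66, 2.66], [-1.03, 1.9], [-1.14, 1.46], [-1.82, 2.27], [-1.45, 1.34], [-3.14, 3.14]. Speed limits (rad/s): [2.22, 2.22, 2.79, 3.14, 3.14, 3.14].

INTERFACE

Orientations are given as [roll, pitch, yaw] about the fixed x, y, z axes, in that order (R = Rz(yaw) Ry(pitch) Rx(roll)).
In Python, from rig import observe, get_image, camera_params, sign_off, masks_of, place_of, hold_point_z gives the robot as it stands.
- The arm moves only by the tool play_rows, never from a script. Its argument "plan" is a list of rows, each a list of 4 numbers: the shift along the tool's x, y, z normalised to -1 to 1, where 1 is 0.5 m, then the turn about the tool's y normalised to -1 to 1, where 1 is 60 degrees. A call has 1 to 12 rows; each row is the pose to reach, as a shift and turn from the pose commanded when the call began, along the tool's axes at that moment; what a row does not reach only later rows make up. A row lasts 1/8 s, in which the tool goes at most 62.5 mm and 10.7 degrees, less where a joint would pass 70% of its speed; a pose out of reach is approached as far as the arm can. A call with a number of a shift or a turn outside -1 to 1 is refused whole. A call with a gripper value outside its range is refused whole. "fingers" is the opening, from 0 (shut) to 1 (fully open), set as the call begins (left out, the last holds). The fingers move at their own pace and stop on an object; the grip force is fixed at half the most. Time passes only in rows, so rows that repeat a pose let the fingers close. It gives the time, the measured TCP pose, the force and the opening at its end, in the units of the state.
- observe(): the state, without advancing time (a new reading comes with each control period).
- get_image(name): name is "side" or "top"; returns (picture, depth): 420x560x3 uint8, red, green, blue; 420x560 float32, m along the optical axis (not along the pixel's ray), 0 where there is no reading.
- camera_params(name): a dict with "fx", "fy", "cx", "cy" (pixels), "view" (4x4, takes a point from world to camera coordinates). Camera axes: x right, y down, z forward; pixel columns grow to the right and rows downward; lengths in m; the calibration is good to about 2 mm. A picture is of the moment at which its call begins. camera_params takes no time and is no camera call.
- sign_off(): hands the job in, once; it reports no verdict.
Trained networks look in the newest picture that a camera, given by its name, has taken for a name from the list of things; names that differ only in an ending like _2 or _b are one class to them, and where a whole thing is asked for, a point or a joint stands for the part that bears it (a point fixed in the world has none). Each returns a list of dicts, best first, with "confidence" (0 to 1); they miss things now and then, are a little off and sometimes report something else, mostly with a low value. They report only what shows in the picture. A call takes as long as a camera call. They do not tell look-alikes from the thing itself.
- masks_of(camera, label): "pixels" (420x560 bool, what is visible of it).
- place_of(camera, label): "point" ([x, y, z] in m, in world coordinates, good to about 4 mm: a listed point, or the origin of a listed thing).
The state is a dict: "clock": time; "q": joint angles; "qvel": joint speeds; "joint_efforts": joint torques, N m; "eef_pos": TCP position; "ee_rot": TCP orientation; "ft_force": force on the tool from outside, world axes, zero at the start; "wrist_torque": the same for the moment, N m; "grip_width": finger opening in m.
Only numpy, scipy, OpenCV 4.12 (cv2) and the standard library are available. Lean on these libraries where they do the work, as an engineer would, in place of code of your own. Each camera call takes 0.05 s, during which the arm holds its last target. There are 200 camera calls.

## Working session

There is one attempt and no reset: what is moved stays moved. The work goes in short steps, Python scripts to look and compute and a tool call to move; the robot and the scene stay as the last step left them, time stands still between calls to the robot, and variables do not carry over. Pictures are saved under pics/ and viewed, about 12 in all and at most 16, crops included, and the job is handed in when it is done.

Besides the shell and the picture viewer there is one more tool, called after "Emit:" as name(argument=value, ...), one argument or row to a line, values as JSON. play_rows: Moves the arm, as the interface text tells. Scaled input: -1 to 1 covers 0.5 m each way for a shift and 60 degrees each way for a turn. Its arguments: {"type":"object","properties":{"plan":{"type":"array"},"fingers":{"type":"number"}},"required":["plan"]}

```bash
ls; mkdir -p pics
python3 - <<'E'
from rig import *
import cv2,numpy as np
o=observe();print({k:np.round(v,3) for k,v in o.items()}, hold_point_z if not callable(hold_point_z) else hold_point_z())
for c in("top","side"):
    im,d=get_image(c);cv2.imwrite(f"pics/{c}0.png",im[:,:,::-1]);p=camera_params(c);print(c,p["fx"],p["cx"],p["cy"],np.round(np.linalg.inv(p["view"]),3).tolist())
    for l in ["jar","bottle","basket","band","spare_band","lid","dye_jar_left","dye_jar_right"]:
        print(c,l,[(np.round(r["point"],3).tolist(),round(r["confidence"],2)) for r in place_of(c,l)])
E
```

```text
pics
{'clock': np.float64(0.0), 'q': array([ 1.121,  0.239, -0.014,  1.319,  0.   ,  1.571]), 'qvel': array([ 0.001,  0.001,  0.   ,  0.   , -0.   , -0.001]), 'joint_efforts': array([ 3.0000e-03, -5.3878e+01,  3.4644e+01,  1.8000e-02,  0.0000e+00,
       -0.0000e+00]), 'eef_pos': array([0.228, 0.472, 0.231]), 'ee_rot': array([-1.572,  0.   , -0.45 ]), 'ft_force': array([ 0.496, -0.325, -0.248]), 'wrist_torque': array([ 0.029, -0.006,  0.01 ]), 'grip_width': np.float64(0.086)} 0.0187
top 454.7412145708878 279.79960922583626 219.1271867239624 [[0.029, -0.988, 0.154, 0.403], [-1.0, -0.029, 0.004, 0.007], [0.0, -0.154, -0.988, 1.079], [0.0, 0.0, 0.0, 1.0]]
top jar [([0.462, -0.018, -0.001], 0.73)]
top bottle [([0.449, 0.27, -0.003], 0.86), ([0.488, -0.264, 0.001], 0.51)]
top basket [([0.594, -0.142, 0.002], 0.74)]
top band [([0.312, 0.19, 0.003], 0.91), ([0.623, 0.155, 0.001], 0.87), ([0.789, 0.255, 0.002], 0.78)]
top spare_band [([0.487, -0.267, -0.005], 0.71)]
top lid []
top dye_jar_left [([0.671, 0.354, 0.0], 0.9)]
top dye_jar_right [([0.67, -0.339, 0.0], 0.7), ([0.623, 0.155, -0.001], 0.55)]
side 437.06095469754297 280.59282807911865 210.76400095271543 [[-0.998, -0.01, 0.057, 0.491], [-0.053, 0.537, -0.842, 0.823], [-0.022, -0.844, -0.536, 0.576], [0.0, 0.0, 0.0, 1.0]]
side jar [([0.461, -0.016, -0.003], 0.62)]
side bottle [([0.456, 0.271, 0.003], 0.67)]
side basket [([0.597, -0.142, -0.002], 0.7)]
side band [([0.624, 0.148, -0.0], 0.86), ([0.312, 0.186, 0.004], 0.74)]
side spare_band [([0.486, -0.265, -0.0], 0.76)]
side lid [([0.489, -0.262, 0.004], 0.56)]
side dye_jar_left [([0.673, 0.355, 0.003], 0.57), ([0.49, -0.264, 0.004], 0.28)]
side dye_jar_right [([0.67, -0.338, 0.001], 0.89)]
```

View pics/top0.png

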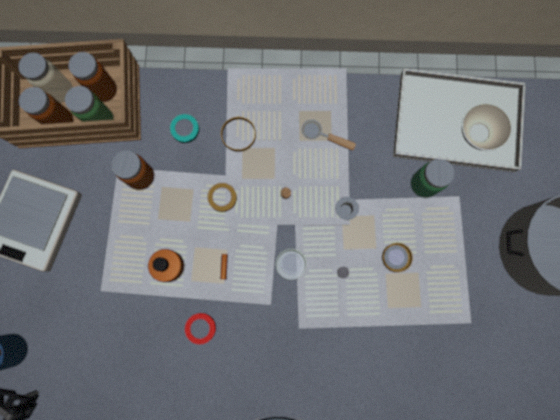

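View pics/side0.png

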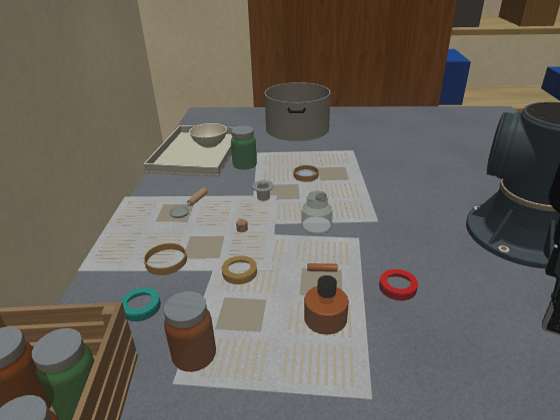

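The pictures show the brass band at top(222,197), spare band with lid at (397,257), basket (346,208), jar (290,264), bottle (165,265). The red (200,328) and turquoise (184,128) rings are look-alikes. Next I refine the centres from the depth.

```bash
cat > h.py <<'E'
from rig import *
import cv2,numpy as np
def cloud(c):
    im,d=get_image(c);p=camera_params(c);v,u=np.mgrid[:420,:560]
    P=np.stack([(u-p["cx"])/p["fx"]*d,(v-p["cy"])/p["fy"]*d,d,np.ones_like(d)],-1)@np.linalg.inv(p["view"]).T
    return im,np.where(d[...,None]>0,P[...,:3],np.nan)
def ring(P,xy,z0,z1,r=.05):
    "enclosing circle of the points near xy with height z0..z1"
    m=(np.hypot(P[...,0]-xy[0],P[...,1]-xy[1])<r)&(P[...,2]>z0)&(P[...,2]<z1)
    q=P[m]
    if len(q)<5: return None
    (cx,cy),R=cv2.minEnclosingCircle(q[:,:2].astype(np.float32))
    return len(q),np.round([cx,cy,R*2,np.median(q[:,2]),*((q.min(0)+q.max(0))/2)[:2]],4).tolist()
E
python3 - <<'E'
from h import *
for c in("top","side"):
    im,P=cloud(c)
    for n,xy,a,b in [("jar",(.462,-.017),.078,.092),("jarbody",(.462,-.017),.03,.075),("bottlecap",(.452,.27),.080,.096),("bottleshoulder",(.452,.27),.040,.056),("basket",(.595,-.142),.030,.046),("band",(.623,.151),.012,.026),("spare",(.487,-.265),.014,.026),("lid",(.487,-.265),.005,.013)]:
        print(c,n,ring(P,xy,a,b))
E
```

```text
top jar (88, [0.4615, -0.0156, 0.0481, 0.0827, 0.4608, -0.0146])
top jarbody (430, [0.4615, -0.0154, 0.072, 0.0549, 0.4605, -0.0154])
top bottlecap (171, [0.4511, 0.2721, 0.0325, 0.0858, 0.4509, 0.2718])
top bottleshoulder (673, [0.4507, 0.2718, 0.076, 0.0457, 0.4502, 0.2713])
top basket (313, [0.5958, -0.1426, 0.0555, 0.0359, 0.5961, -0.143])
top band (388, [0.6182, 0.1534, 0.0701, 0.016, 0.6179, 0.1535])
top spare (87, [0.4862, -0.2644, 0.0705, 0.0162, 0.4859, -0.2643])
top lid (446, [0.4911, -0.2624, 0.0785, 0.0077, 0.4852, -0.2638])
side jar (144, [0.4651, -0.0162, 0.0504, 0.0828, 0.4654, -0.016])
side jarbody (683, [0.4665, -0.0156, 0.0747, 0.0554, 0.4656, -0.0128])
side bottlecap (250, [0.4539, 0.2711, 0.0335, 0.0877, 0.4539, 0.2718])
side bottleshoulder (946, [0.4543, 0.2717, 0.0766, 0.0479, 0.4542, 0.2738])
side basket (179, [0.6015, -0.1436, 0.0629, 0.0379, 0.6002, -0.1436])
side band (453, [0.6226, 0.153, 0.0722, 0.0179, 0.6221, 0.1521])
side spare (94, [0.4922, -0.2662, 0.0734, 0.0167, 0.4903, -0.2659])
side lid (216, [0.4897, -0.2642, 0.0761, 0.0095, 0.49, -0.265])
```

Emit:
play_rows(
  plan=[
    [0,0,0,-0.15],
    [0,0,0,-0.3],
    [0,0,0,-0.43],
    [0,0,0,-0.43],
    [0,0,0,-0.43],
  ],
  fingers=1,
)

```text
clock: 1.62
eef_pos: [0.2282, 0.4727, 0.2313]
ee_rot: [-1.571, 0.0, -0.002]
ft_force: [0.7, -0.2, 0.1]
grip_width: 0.0854
```

Emit:
play_rows(
  plan=[
    [0.74,0,-0.98,0],
    [0.74,0,-0.98,0],
    [0.74,0,-0.98,0],
    [0.74,0,-0.98,0],
    [0.74,0,-0.98,0],
    [0.74,0,-0.98,0],
    [0.74,0,-0.98,0],
    [0.74,0,-0.98,0],
    [0.74,0,-0.98,0],
    [0.74,0,-0.98,0],
    [0.74,0,-0.98,0],
    [0.74,0,-0.98,0],
  ],
)

```text
clock: 3.12
eef_pos: [0.5981, -0.0171, 0.231]
ee_rot: [-1.571, 0.001, -0.001]
ft_force: [-0.3, -0.3, 0.1]
grip_width: 0.0857
```

Emit:
play_rows(
  plan=[
    [0,0.1,-0.252,0],
    [0,0.1,-0.252,0],
    [0,0.1,-0.252,0],
    [0,0.1,-0.252,0],
    [0,0.1,-0.252,0],
  ],
)

```text
clock: 3.75
eef_pos: [0.5989, -0.1415, 0.1823]
ee_rot: [-1.571, -0.001, 0.002]
ft_force: [-0.7, -0.2, -0.0]
grip_width: 0.0853
```

Run:
```python
from h import *
print(np.round(observe()["eef_pos"],4))
for c in("side","top"):
    im,P=cloud(c)
    for a,b in((.185,.195),(.195,.205),(.205,.215)):
        m=(np.hypot(P[...,0]-.598,P[...,1]+.142)<.1)&(P[...,2]>a)&(P[...,2]<b);q=P[m]
        if len(q): print(c,a,len(q),np.round(q.min(0),4),np.round(q.max(0),4))
```

```text
[ 0.5989 -0.1415  0.1823]
side 0.195 43 [ 0.5906 -0.1888  0.1953] [ 0.6118 -0.0862  0.205 ]
side 0.205 55 [ 0.5905 -0.1951  0.2051] [ 0.6115 -0.0834  0.215 ]
top 0.185 2 [ 0.5878 -0.0911  0.1942] [ 0.5898 -0.091   0.1944]
top 0.195 5 [ 0.5858 -0.0938  0.2022] [ 0.5901 -0.0862  0.2047]
top 0.205 5 [ 0.5857 -0.0957  0.2052] [ 0.5898 -0.085   0.2139]
```

Emit:
play_rows(
  plan=[
    [0,0.1,0,0],
    [0,0.2,0,0],
    [0,0.26,0,0],
    [0,0.3,0,0],
    [0,0.32,0,0],
    [0,0.32,0,0],
    [0,0.32,0,0],
  ],
)

```text
clock: 4.72
eef_pos: [0.5993, -0.143, 0.0224]
ee_rot: [-1.571, -0.002, 0.001]
ft_force: [-0.7, -0.3, -0.4]
grip_width: 0.0856
```

Emit:
play_rows(
  plan=[
    [0,0,0,0],
    [0,0,0,0],
    [0,0,0,0],
    [0,0,0,0],
    [0,0,0,0],
    [0,0,0,0],
    [0,0,0,0],
    [0,0,0,0],
  ],
  fingers=0,
)

```text
clock: 5.72
eef_pos: [0.5991, -0.1432, 0.0229]
ee_rot: [-1.571, -0.002, 0.0]
ft_force: [-3.2, 1.1, 10.1]
grip_width: 0.0521
```

Emit:
play_rows(
  plan=[
    [0,-0.04,0,0],
    [0,-0.14,0,0],
    [0,-0.24,0,0],
    [0,-0.3,0,0],
    [0,-0.3,0,0],
    [0,-0.3,0,0],
  ],
)

```text
clock: 6.48
eef_pos: [0.5982, -0.1431, 0.1707]
ee_rot: [-1.571, 0.001, 0.0]
ft_force: [-0.3, -0.3, -0.4]
grip_width: 0.0522
```

Run:
```python
from h import *
a=get_image("side")[0];b=get_image("top")[0]
s=cv2.resize(a[90:240,200:350],(400,400));t=cv2.resize(b[150:270,290:410],(400,400))
cv2.imwrite("pics/g1.png",np.hstack([s,t])[:,:,::-1])
print(place_of("side","basket"))
```

```text
[{'point': [0.5986, -0.1393, 0.1487], 'confidence': 0.68}]
```

View pics/g1.png

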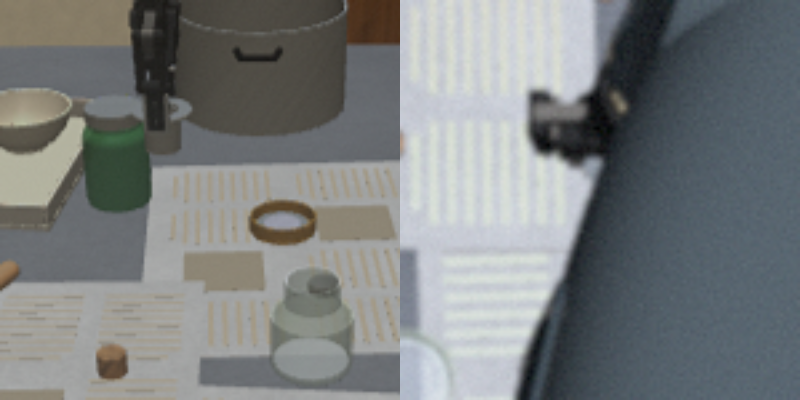

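The basket is held upright (crop left, about (165,125)), but it may sit off-centre in x. I'm measuring the rim.

Run:
```python
from h import *
print(np.round(observe()["eef_pos"],4))
im,P=cloud("side");m=masks_of("side","basket")[0]["pixels"]
q=P[m];q=q[~np.isnan(q[:,0])];q=q[(abs(q[:,0]-.6)<.06)&(abs(q[:,1]+.14)<.06)]
for z in np.arange(.14,.2,.006):
    s=q[(q[:,2]>=z)&(q[:,2]<z+.006)]
    if len(s): print(round(z,3),len(s),np.round([*s[:,:2].min(0),*s[:,:2].max(0)],4))
```

```text
[ 0.5978 -0.1429  0.17  ]
0.146 16 [ 0.5839 -0.1405  0.6094 -0.126 ]
0.152 31 [ 0.5839 -0.1413  0.6145 -0.1248]
0.158 29 [ 0.5833 -0.1407  0.614  -0.124 ]
0.164 18 [ 0.5834 -0.1419  0.6058 -0.124 ]
0.17 11 [ 0.5829 -0.1383  0.592  -0.109 ]
0.176 7 [ 0.5858 -0.1567  0.5913 -0.1085]
0.182 74 [ 0.5728 -0.1645  0.625  -0.1174]
0.194 1 [ 0.5896 -0.1194  0.5896 -0.1194]
```

Emit:
play_rows(
  plan=[
    [-0.1,0,0.1,0],
    [-0.2,0,0.18,0],
    [-0.25,0,0.24,0],
    [-0.269,0,0.255,0],
    [-0.269,0,0.255,0],
    [-0.269,0,0.255,0],
    [-0.269,0,0.255,0],
  ],
)

```text
clock: 7.6
eef_pos: [0.4648, -0.0163, 0.171]
ee_rot: [-1.571, 0.0, -0.001]
ft_force: [0.5, -0.8, -0.6]
grip_width: 0.052
```

Run:
```python
from h import *
print(np.round(observe()["eef_pos"],4))
im,P=cloud("side");m=masks_of("side","basket")[0]["pixels"]
q=P[m];q=q[~np.isnan(q[:,0])];q=q[(abs(q[:,0]-.464)<.06)&(abs(q[:,1]+.016)<.06)]
for z in np.arange(.14,.2,.006):
    s=q[(q[:,2]>=z)&(q[:,2]<z+.006)]
    if len(s): print(round(z,3),len(s),np.round([*s[:,:2].min(0),*s[:,:2].max(0)],4))
print(ring(P,(.463,-.016),.078,.092),ring(P,(.463,-.016),.03,.075))
```

```text
[ 0.4648 -0.0163  0.171 ]
0.146 20 [ 0.4523 -0.0098  0.4798  0.0008]
0.152 39 [ 0.45   -0.0153  0.4819  0.0005]
0.158 36 [ 0.4526 -0.0137  0.482   0.0009]
0.164 19 [ 0.4527 -0.0092  0.48    0.0005]
0.17 4 [ 0.4801 -0.0117  0.4822 -0.0056]
0.176 4 [ 0.4762 -0.027   0.4801  0.0162]
0.182 82 [ 0.4427 -0.0325  0.4907  0.0086]
(143, [0.4655, -0.0161, 0.0524, 0.083, 0.4655, -0.0161]) (685, [0.4655, -0.0134, 0.0726, 0.0553, 0.4656, -0.0114])
```

Emit:
play_rows(
  plan=[
    [-0.002,0.05,0,0],
    [-0.002,0.09,0,0],
    [-0.002,0.12,0,0],
    [-0.002,0.14,0,0],
    [-0.002,0.155,0,0],
    [-0.002,0.17,0,0],
    [-0.002,0.18,0,0],
    [-0.002,0.186,0,0],
    [-0.002,0.191,0,0],
    [-0.002,0.193,0,0],
    [-0.002,0.193,0,0],
  ],
)

```text
clock: 9.07
eef_pos: [0.463, -0.0157, 0.0749]
ee_rot: [-1.571, -0.0, 0.0]
ft_force: [-0.3, -0.9, 0.2]
grip_width: 0.0526
```

Emit:
play_rows(
  plan=[
    [0,0.002,0,0],
    [0,0.003,0,0],
    [0,0.003,0,0],
  ],
)

```text
clock: 9.45
eef_pos: [0.4632, -0.0157, 0.0739]
ee_rot: [-1.571, -0.001, 0.001]
ft_force: [-1.2, -0.2, 6.5]
grip_width: 0.0526
```

Emit:
play_rows(
  plan=[
    [0,0,0,0],
    [0,0,0,0],
    [0,0,0,0],
    [0,0,0,0],
    [0,0,0,0],
    [0,0,0,0],
    [0,0,0,0],
  ],
  fingers=1,
)

```text
clock: 10.32
eef_pos: [0.463, -0.0157, 0.0733]
ee_rot: [-1.571, 0.0, 0.0]
ft_force: [-0.6, 0.2, -0.1]
grip_width: 0.0853
```

Emit:
play_rows(
  plan=[
    [0,-0.05,0,0],
    [0,-0.15,0,0],
    [0,-0.24,0,0],
    [0,-0.24,-0.1,0],
    [0.05,-0.24,-0.3,0],
    [0.05,-0.24,-0.5,0],
    [0.05,-0.24,-0.5,0],
    [0.05,-0.24,-0.5,0],
  ],
)

```text
clock: 11.32
eef_pos: [0.4879, -0.269, 0.1928]
ee_rot: [-1.571, 0.0, -0.003]
ft_force: [1.5, 0.4, -0.1]
grip_width: 0.0853
```

Run:
```python
from h import *
print(np.round(observe()["eef_pos"],4))
for c in("top","side"):
    im,P=cloud(c)
    for n,xy,a,b in [("jarbody",(.4635,-.016),.03,.075),("basketrim",(.4635,-.016),.082,.096),("spare",(.489,-.265),.014,.026)]:
        print(c,n,ring(P,xy,a,b))
    cv2.imwrite(f"pics/{c}1.png",cv2.resize(im[180:330,220:370] if c=="top" else im[150:270,260:380],(400,400))[:,:,::-1])
cv2.imwrite("pics/c1.png",np.hstack([cv2.imread("pics/top1.png"),cv2.imread("pics/side1.png")]))
```

```text
[ 0.4879 -0.269   0.1928]
top jarbody (417, [0.4615, -0.0154, 0.0722, 0.053, 0.4606, -0.0153])
top basketrim (369, [0.4601, -0.0142, 0.0557, 0.0869, 0.4604, -0.0144])
top spare (56, [0.4865, -0.2647, 0.0702, 0.0164, 0.4843, -0.2651])
side jarbody (624, [0.4653, -0.0142, 0.0727, 0.0539, 0.4656, -0.0059])
side basketrim (240, [0.4648, -0.0157, 0.0583, 0.0888, 0.4645, -0.0155])
side spare (87, [0.4915, -0.2647, 0.0754, 0.0168, 0.4904, -0.2651])
```

View pics/c1.png

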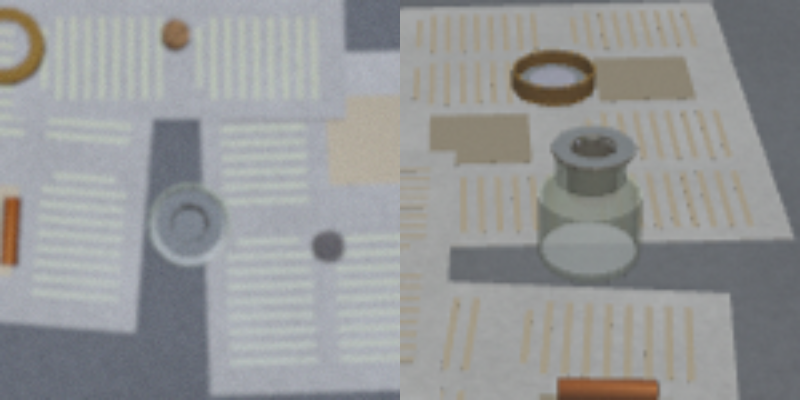

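Basket hangs level (left crop (189,224), rim height 0.087–0.089). Now the spare band.

Emit:
play_rows(
  plan=[
    [0.002,0.1,0.008,0],
    [0.002,0.2,0.008,0],
    [0.002,0.28,0.008,0],
    [0.002,0.34,0.008,0],
    [0.002,0.37,0.008,0],
    [0.002,0.385,0.008,0],
    [0.002,0.39,0.008,0],
    [0.002,0.39,0.008,0],
  ],
)

```text
clock: 12.42
eef_pos: [0.4896, -0.2618, -0.0009]
ee_rot: [-1.571, -0.001, 0.001]
ft_force: [-0.1, -0.7, -0.6]
grip_width: 0.0856
```

Emit:
play_rows(
  plan=[
    [0,0,0,0],
    [0,0,0,0],
    [0,0,0,0],
    [0,0,0,0],
    [0,0,0,0],
    [0,0,0,0],
  ],
  fingers=0,
)

```text
clock: 13.18
eef_pos: [0.4897, -0.262, -0.0]
ee_rot: [-1.572, -0.002, 0.0]
ft_force: [-3.9, 1.7, 12.4]
grip_width: 0.0677
```

Emit:
play_rows(
  plan=[
    [0,-0.02,0,0],
    [0,-0.06,0,0],
    [0,-0.12,0,0],
    [0,-0.2,0,0],
    [0,-0.27,0,0],
    [0,-0.33,0,0],
    [0,-0.36,0,0],
    [0,-0.36,0,0],
    [0,-0.36,0,0],
  ],
)

```text
clock: 14.3
eef_pos: [0.4885, -0.2614, 0.1771]
ee_rot: [-1.57, 0.002, 0.0]
ft_force: [0.0, 0.1, -0.4]
grip_width: 0.0676
```

Run:
```python
from h import *
print(np.round(observe()["eef_pos"],4))
im,P=cloud("side")
for a in np.arange(.165,.2,.005): print(round(a,3),ring(P,(.489,-.265),a,a+.005,.043))
cv2.imwrite("pics/g2.png",cv2.resize(im[80:200,240:360],(480,480))[:,:,::-1])
print(place_of("side","spare_band"),place_of("side","lid"))
```

```text
[ 0.4885 -0.2614  0.1771]
0.165 None
0.17 None
0.175 (24, [0.4889, -0.2554, 0.068, 0.1788, 0.4889, -0.2429])
0.18 (57, [0.4908, -0.2618, 0.0751, 0.1831, 0.4904, -0.2591])
0.185 (91, [0.4899, -0.2592, 0.0742, 0.1868, 0.4905, -0.258])
0.19 (70, [0.4893, -0.2599, 0.0751, 0.1926, 0.4905, -0.2595])
0.195 (21, [0.4903, -0.2588, 0.0693, 0.1956, 0.4894, -0.2593])
0.2 None
[{'point': [0.4855, -0.2607, 0.1754], 'confidence': 0.49}] [{'point': [0.4863, -0.26, 0.1849], 'confidence': 0.5}]
```

View pics/g2.png

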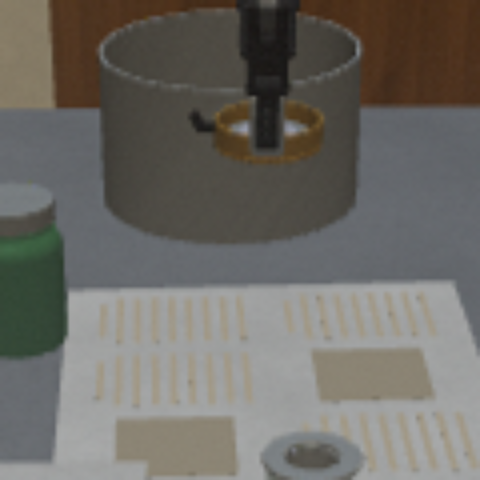

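Emit:
play_rows(
  plan=[
    [0,0,0.03,0],
    [0,0,0.09,0],
    [0,0,0.16,0],
    [-0.01,0,0.24,0],
    [-0.02,0,0.32,0],
    [-0.02,0,0.4,0],
    [-0.03,0,0.48,0],
    [-0.04,0,0.56,0],
    [-0.04,0,0.64,0],
    [-0.05,0,0.7,0],
    [-0.05,0,0.74,0],
    [-0.05,0,0.76,0],
  ],
)

```text
clock: 15.95
eef_pos: [0.4632, 0.1198, 0.1781]
ee_rot: [-1.571, 0.0, 0.002]
ft_force: [0.4, -0.4, -0.9]
grip_width: 0.0676
```

Emit:
play_rows(
  plan=[
    [0,0,0.02,0],
    [-0.01,0,0.07,0],
    [-0.015,0,0.13,0],
    [-0.02,0,0.2,0],
    [-0.02,0,0.25,0],
    [-0.02,0,0.285,0],
    [-0.022,0,0.3,0],
    [-0.022,0,0.306,0],
    [-0.022,0,0.306,0],
    [-0.022,0,0.306,0],
  ],
)

```text
clock: 17.2
eef_pos: [0.4529, 0.2708, 0.1784]
ee_rot: [-1.571, 0.0, -0.0]
ft_force: [-0.3, 0.3, -0.2]
grip_width: 0.0676
```

Run:
```python
from h import *
e=observe()["eef_pos"];print(np.round(e,4))
for c in ("side","top"):
    im,P=cloud(c)
    print(c,"band",ring(P,e[:2],e[2]+.003,e[2]+.021,.043),"cap",ring(P,(.4525,.2717),.08,.096),"sh",ring(P,(.4525,.2717),.04,.054))
```

```text
[0.4529 0.2708 0.1784]
side band (770, [0.4558, 0.2708, 0.0843, 0.1883, 0.4539, 0.2709]) cap (252, [0.4533, 0.2718, 0.0339, 0.0877, 0.4539, 0.2718]) sh (929, [0.4546, 0.2722, 0.0761, 0.0479, 0.4542, 0.2746])
top band (226, [0.4487, 0.2667, 0.0715, 0.1866, 0.4499, 0.2607]) cap (7, [0.4405, 0.2614, 0.0077, 0.0848, 0.4405, 0.2614]) sh (369, [0.4504, 0.2711, 0.0755, 0.0456, 0.4502, 0.2642])
```

Emit:
play_rows(
  plan=[
    [0,0.04,0.001,0],
    [0,0.09,0.001,0],
    [0,0.13,0.001,0],
    [0,0.16,0.001,0],
    [0,0.175,0.001,0],
    [0,0.185,0.001,0],
    [0,0.195,0.001,0],
    [0,0.205,0.001,0],
    [0,0.215,0.001,0],
    [0,0.225,0.001,0],
    [0,0.235,0.001,0],
    [0,0.235,0.001,0],
  ],
)

```text
clock: 18.8
eef_pos: [0.4526, 0.2717, 0.0604]
ee_rot: [-1.571, 0.001, 0.001]
ft_force: [-0.5, 0.3, -0.7]
grip_width: 0.0677
```

Emit:
play_rows(
  plan=[
    [0,0.008,0,0],
    [0,0.014,0,0],
    [0,0.018,0,0],
    [0,0.021,0,0],
    [0,0.023,0,0],
    [0,0.023,0,0],
  ],
)

```text
clock: 19.55
eef_pos: [0.4528, 0.2719, 0.0493]
ee_rot: [-1.571, 0.0, 0.001]
ft_force: [0.6, -0.1, 0.3]
grip_width: 0.0679
```

Emit:
play_rows(
  plan=[
    [0,0.002,0,0],
    [0,0.003,0,0],
    [0,0.003,0,0],
  ],
)

```text
clock: 19.92
eef_pos: [0.4529, 0.2719, 0.0481]
ee_rot: [-1.571, -0.0, 0.0]
ft_force: [-1.0, -0.1, 4.3]
grip_width: 0.0673
```

Emit:
play_rows(
  plan=[
    [0,0,0,0],
    [0,0,0,0],
    [0,0,0,0],
    [0,0,0,0],
    [0,0,0,0],
    [0,0,0,0],
  ],
  fingers=1,
)

```text
clock: 20.68
eef_pos: [0.4528, 0.2718, 0.0478]
ee_rot: [-1.571, 0.0, 0.001]
ft_force: [-0.2, 0.1, 0.1]
grip_width: 0.0852
```

Emit:
play_rows(
  plan=[
    [0,-0.04,0,0],
    [0,-0.12,0,0],
    [0,-0.22,0,0],
    [-0.1,-0.3,0,0],
    [-0.2,-0.3,0,0],
    [-0.3,-0.3,0,0],
    [-0.3,-0.3,0,0],
    [-0.3,-0.3,0,0],
  ],
)

```text
clock: 21.68
eef_pos: [0.3033, 0.2722, 0.1981]
ee_rot: [-1.57, -0.001, 0.001]
ft_force: [-0.5, 0.5, -0.2]
grip_width: 0.0852
```

Run:
```python
from h import *
e=observe()["eef_pos"];print(np.round(e,4))
for c in ("side","top"):
    im,P=cloud(c)
    print(c,"lid",ring(P,(.4525,.2717),.086,.099),"band",ring(P,(.4525,.2717),.058,.07))
    cv2.imwrite(f"pics/{c}2.png",cv2.resize(im[210:340,100:230] if c=="top" else im[250:350,270:370],(400,400))[:,:,::-1])
cv2.imwrite("pics/c2.png",np.hstack([cv2.imread("pics/top2.png"),cv2.imread("pics/side2.png")]))
```

```text
[0.3033 0.2722 0.1981]
side lid (672, [0.4535, 0.2722, 0.0582, 0.0942, 0.4548, 0.2722]) band (316, [0.4536, 0.273, 0.0708, 0.0644, 0.454, 0.2801])
top lid (521, [0.4504, 0.2737, 0.0563, 0.0919, 0.4507, 0.2736]) band (98, [0.4499, 0.2721, 0.0697, 0.0634, 0.45, 0.2683])
```

View pics/c2.png

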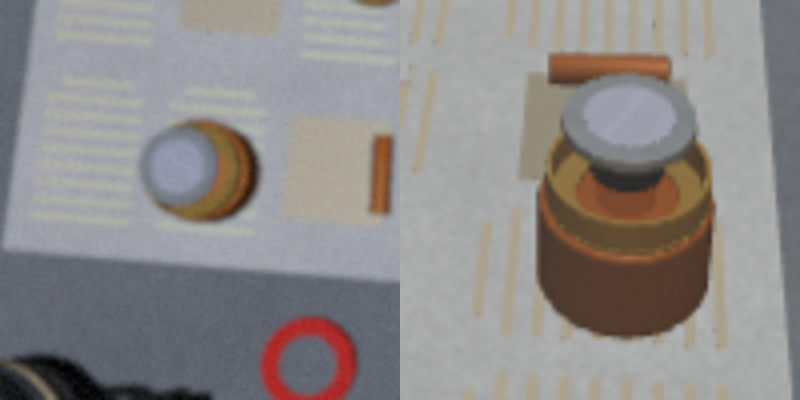

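Emit:
play_rows(
  plan=[
    [0.1,0,0.002,0],
    [0.2,0,0.002,0],
    [0.28,0,0.002,0],
    [0.298,0,0.002,0],
    [0.298,0.06,0.002,0],
    [0.298,0.12,0.002,0],
    [0.298,0.17,0.002,0],
    [0.298,0.21,0.002,0],
    [0.298,0.223,0.002,0],
    [0.298,0.225,0.002,0],
    [0.298,0.225,0.002,0],
    [0.298,0.225,0.002,0],
  ],
)

```text
clock: 23.28
eef_pos: [0.4522, 0.2731, 0.086]
ee_rot: [-1.57, -0.001, 0.0]
ft_force: [-0.3, 0.6, 0.1]
grip_width: 0.0856
```

Emit:
play_rows(
  plan=[
    [0,0.002,0,0],
    [0,0.003,0,0],
    [0,0.003,0,0],
    [0,0.003,0,0],
    [0,0.003,0,0],
    [0,0.003,0,0],
    [0,0.003,0,0],
    [0,0.003,0,0],
    [0,0.003,0,0],
  ],
  fingers=0,
)

```text
clock: 24.4
eef_pos: [0.452, 0.2729, 0.0847]
ee_rot: [-1.57, -0.001, 0.0]
ft_force: [-2.2, -0.9, 8.6]
grip_width: 0.0529
```

Emit:
play_rows(
  plan=[
    [0,-0.01,0,0],
    [0,-0.03,0,0],
    [0,-0.06,0,0],
    [0,-0.1,0,0],
    [0,-0.14,0,0],
    [0,-0.17,0,0],
    [0,-0.18,0,0],
    [0,-0.18,0,0],
    [0,-0.18,0,0],
  ],
)

```text
clock: 25.52
eef_pos: [0.4515, 0.2727, 0.1732]
ee_rot: [-1.571, 0.001, 0.0]
ft_force: [0.1, -0.3, -1.1]
grip_width: 0.0527
```

Run:
```python
from h import *
e=observe()["eef_pos"];print(np.round(e,4))
im,P=cloud("side")
for a in np.arange(e[2]-.008,e[2]+.016,.004): print(round(a-e[2],3),ring(P,e[:2],a,a+.004,.035))
cv2.imwrite("pics/g3.png",cv2.resize(im[200:350,260:410],(450,450))[:,:,::-1])
```

```text
[0.4515 0.2727 0.1732]
-0.008 None
-0.004 None
0.0 (7, [0.4554, 0.2857, 0.0471, 0.1768, 0.4554, 0.2931])
0.004 (67, [0.455, 0.2797, 0.0566, 0.1795, 0.4543, 0.2801])
0.008 (272, [0.4541, 0.2745, 0.0645, 0.1825, 0.4536, 0.2747])
0.012 (17, [0.4542, 0.2761, 0.0631, 0.1869, 0.4534, 0.2759])
0.016 (20, [0.4543, 0.2741, 0.0675, 0.1907, 0.4535, 0.2748])
```

View pics/g3.png

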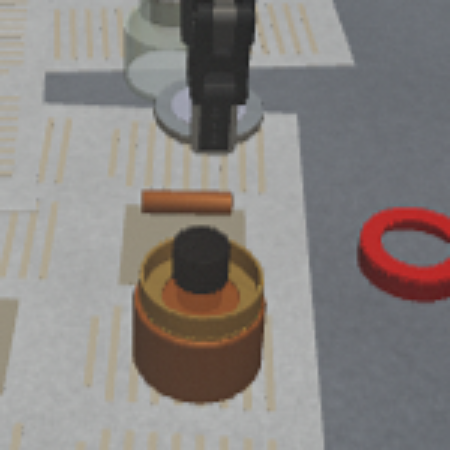

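Emit:
play_rows(
  plan=[
    [0,0,-0.03,0],
    [0.01,0,-0.09,0],
    [0.02,0,-0.17,0],
    [0.021,0,-0.25,0],
    [0.021,0,-0.33,0],
    [0.021,0,-0.41,0],
    [0.021,0,-0.48,0],
    [0.021,0,-0.53,0],
    [0.021,0,-0.56,0],
    [0.021,0,-0.576,0],
    [0.021,0,-0.576,0],
    [0.021,0,-0.576,0],
  ],
)

```text
clock: 27.08
eef_pos: [0.4625, -0.0146, 0.1738]
ee_rot: [-1.571, 0.0, 0.001]
ft_force: [-0.2, 1.1, -0.3]
grip_width: 0.0526
```

Run:
```python
from h import *
e=observe()["eef_pos"];print(np.round(e,4))
for c in("side","top"):
    im,P=cloud(c)
    print(c,"lid",ring(P,e[:2],e[2]+.005,e[2]+.013,.035),"rim",ring(P,(.463,-.015),.082,.096),"body",ring(P,(.463,-.015),.03,.075))
```

```text
[ 0.4625 -0.0146  0.1738]
side lid (161, [0.465, -0.0126, 0.0651, 0.183, 0.4655, -0.0121]) rim (239, [0.4633, -0.0146, 0.0595, 0.0888, 0.4644, -0.0137]) body (622, [0.4652, -0.0136, 0.0725, 0.054, 0.4657, -0.0069])
top lid None rim None body None
```

Emit:
play_rows(
  plan=[
    [-0.001,0.04,-0.001,0],
    [-0.001,0.08,-0.001,0],
    [-0.001,0.11,-0.001,0],
    [-0.001,0.135,-0.001,0],
    [-0.001,0.15,-0.001,0],
    [-0.001,0.16,-0.001,0],
    [-0.001,0.166,-0.001,0],
    [-0.001,0.17,-0.001,0],
    [-0.001,0.172,-0.001,0],
    [-0.001,0.173,-0.001,0],
    [-0.001,0.173,-0.001,0],
  ],
)

```text
clock: 28.55
eef_pos: [0.462, -0.0157, 0.0874]
ee_rot: [-1.571, -0.0, 0.0]
ft_force: [-0.2, 0.5, -0.3]
grip_width: 0.0525
```

Emit:
play_rows(
  plan=[
    [0,0.001,0,0],
    [0,0.002,0,0],
    [0,0.003,0,0],
    [0,0.003,0,0],
  ],
)

```text
clock: 29.05
eef_pos: [0.462, -0.0157, 0.0858]
ee_rot: [-1.571, 0.0, 0.0]
ft_force: [0.2, 0.6, 0.2]
grip_width: 0.0527
```

Emit:
play_rows(
  plan=[
    [0,0.001,0,0],
    [0,0.001,0,0],
    [0,0.001,0,0],
  ],
)

```text
clock: 29.42
eef_pos: [0.462, -0.0156, 0.0857]
ee_rot: [-1.571, -0.0, 0.001]
ft_force: [-1.3, 0.1, 5.6]
grip_width: 0.0529
```

Emit:
play_rows(
  plan=[
    [0,0,0,0],
    [0,0,0,0],
    [0,0,0,0],
    [0,0,0,0],
    [0,0,0,0],
    [0,0,0,0],
    [0,0,0,0],
  ],
  fingers=1,
)

```text
clock: 30.3
eef_pos: [0.462, -0.0157, 0.0853]
ee_rot: [-1.571, 0.0, 0.0]
ft_force: [-1.2, -0.8, -0.0]
grip_width: 0.0855
```

Emit:
play_rows(
  plan=[
    [0,-0.04,0,0],
    [0,-0.12,0,0],
    [0,-0.2,0,0],
    [0.1,-0.2,0.1,0],
    [0.2,-0.2,0.2,0],
    [0.3,-0.2,0.3,0],
    [0.316,-0.2,0.337,0],
    [0.316,-0.2,0.337,0],
    [0.316,-0.2,0.337,0],
  ],
)

```text
clock: 31.42
eef_pos: [0.6193, 0.1527, 0.1848]
ee_rot: [-1.571, 0.001, 0.001]
ft_force: [0.8, -0.7, 0.2]
grip_width: 0.0853
```

Run:
```python
from h import *
e=observe()["eef_pos"];print(np.round(e,4))
for c in ("side","top"):
    im,P=cloud(c)
    print(c,"lid",ring(P,(.4625,-.015),.09,.102),"body",ring(P,(.463,-.015),.03,.075),"band",ring(P,(.62,.153),.012,.026))
    cv2.imwrite(f"pics/{c}3.png",cv2.resize(im[180:330,220:370] if c=="top" else im[150:270,260:380],(400,400))[:,:,::-1])
cv2.imwrite("pics/c3.png",np.hstack([cv2.imread("pics/top3.png"),cv2.imread("pics/side3.png")]))
```

```text
[0.6193 0.1527 0.1848]
side lid (289, [0.4658, -0.0161, 0.0588, 0.0953, 0.4655, -0.0161]) body (617, [0.4651, -0.0148, 0.0741, 0.0536, 0.4656, -0.0078]) band (453, [0.6227, 0.1522, 0.0721, 0.0178, 0.6219, 0.1525])
top lid (506, [0.4604, -0.0142, 0.0558, 0.0933, 0.4601, -0.0143]) body (264, [0.4612, -0.0158, 0.072, 0.0529, 0.4605, -0.0154]) band (135, [0.6221, 0.1409, 0.0641, 0.0161, 0.6221, 0.1353])
```

View pics/c3.png

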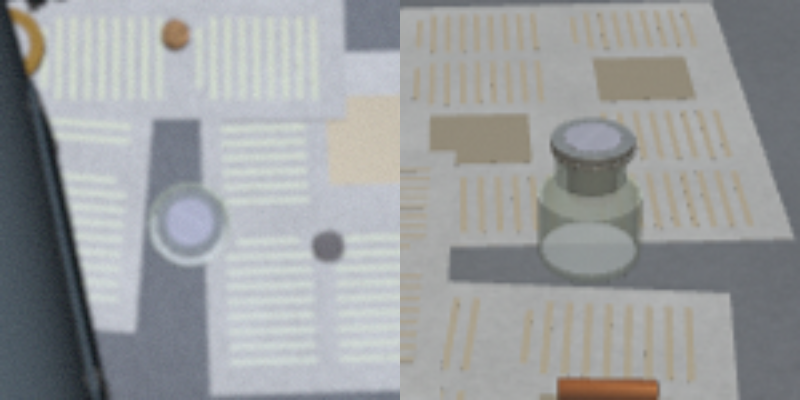

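Lid lies flat and centred on the basket (right crop (594,138)). Now the band.

Emit:
play_rows(
  plan=[
    [0.001,0.1,0,0],
    [0.001,0.2,0,0],
    [0.001,0.28,0,0],
    [0.001,0.33,0,0],
    [0.001,0.355,0,0],
    [0.001,0.367,0,0],
    [0.001,0.37,0,0],
    [0.001,0.37,0,0],
  ],
)

```text
clock: 32.52
eef_pos: [0.6209, 0.153, 0.0012]
ee_rot: [-1.571, -0.001, 0.0]
ft_force: [-0.9, 0.5, 0.6]
grip_width: 0.0854
```

Emit:
play_rows(
  plan=[
    [0,0,0,0],
    [0,0,0,0],
    [0,0,0,0],
    [0,0,0,0],
    [0,0,0,0],
    [0,0,0,0],
  ],
  fingers=0,
)

```text
clock: 33.28
eef_pos: [0.6209, 0.1531, 0.0021]
ee_rot: [-1.57, -0.002, 0.001]
ft_force: [-3.8, -1.3, 11.4]
grip_width: 0.0672
```

Emit:
play_rows(
  plan=[
    [0,-0.03,0,0],
    [0,-0.1,0,0],
    [0,-0.2,0,0],
    [0,-0.28,0,0],
    [0,-0.32,0,0],
    [0,-0.34,0,0],
    [0,-0.34,0,0],
    [0,-0.34,0,0],
  ],
)

```text
clock: 34.28
eef_pos: [0.6199, 0.1528, 0.1692]
ee_rot: [-1.571, 0.002, 0.001]
ft_force: [0.0, -0.3, -0.8]
grip_width: 0.0674
```

Emit:
play_rows(
  plan=[
    [-0.03,0,-0.03,0],
    [-0.1,0,-0.1,0],
    [-0.18,0,-0.18,0],
    [-0.25,0,-0.26,0],
    [-0.3,0,-0.32,0],
    [-0.314,0,-0.336,0],
    [-0.314,0,-0.336,0],
    [-0.314,0,-0.336,0],
  ],
)

```text
clock: 35.28
eef_pos: [0.4643, -0.0145, 0.1701]
ee_rot: [-1.571, -0.0, 0.001]
ft_force: [0.7, -0.2, 0.3]
grip_width: 0.0674
```

Run:
```python
from h import *
e=observe()["eef_pos"];print(np.round(e,4))
im,P=cloud("side")
for a in np.arange(e[2]-.004,e[2]+.024,.004): print(round(a-e[2],3),ring(P,e[:2],a,a+.004,.043))
print("lid",ring(P,(.4625,-.015),.09,.102))
```

```text
[ 0.4643 -0.0145  0.1701]
-0.004 (30, [0.466, -0.0135, 0.0704, 0.1692, 0.4664, -0.0125])
0.0 (74, [0.4652, -0.0131, 0.0719, 0.172, 0.4666, -0.0119])
0.004 (62, [0.466, -0.014, 0.071, 0.176, 0.4667, -0.0125])
0.008 (56, [0.4648, -0.0095, 0.0731, 0.18, 0.4668, -0.0088])
0.012 (126, [0.4679, -0.0107, 0.0743, 0.1853, 0.4666, -0.0084])
0.016 (90, [0.4647, -0.0095, 0.0739, 0.1866, 0.466, -0.0074])
0.02 (7, [0.4666, 0.0253, 0.0203, 0.1916, 0.4665, 0.0253])
lid (299, [0.4658, -0.0141, 0.0598, 0.0952, 0.4655, -0.0144])
```

Emit:
play_rows(
  plan=[
    [-0.002,0.04,-0.001,0],
    [-0.002,0.08,-0.001,0],
    [-0.002,0.11,-0.001,0],
    [-0.002,0.13,-0.001,0],
    [-0.002,0.14,-0.001,0],
    [-0.002,0.147,-0.001,0],
    [-0.002,0.153,-0.001,0],
    [-0.002,0.158,-0.001,0],
    [-0.002,0.163,-0.001,0],
    [-0.002,0.167,-0.001,0],
    [-0.002,0.17,-0.001,0],
    [-0.002,0.17,-0.001,0],
  ],
)

```text
clock: 36.83
eef_pos: [0.4624, -0.0157, 0.0852]
ee_rot: [-1.571, 0.0, 0.0]
ft_force: [-0.1, -0.3, 0.4]
grip_width: 0.0672
```

Emit:
play_rows(
  plan=[
    [0,0.002,0,0],
    [0,0.004,0,0],
    [0,0.004,0,0],
  ],
)

```text
clock: 37.2
eef_pos: [0.4624, -0.0157, 0.0832]
ee_rot: [-1.571, 0.0, 0.001]
ft_force: [0.1, -0.4, 0.2]
grip_width: 0.0668
```

Emit:
play_rows(
  plan=[
    [0,0.001,0,0],
    [0,0.002,0,0],
    [0,0.003,0,0],
    [0,0.003,0,0],
  ],
)

```text
clock: 37.7
eef_pos: [0.4625, -0.0156, 0.0821]
ee_rot: [-1.571, -0.0, 0.001]
ft_force: [-2.8, -1.1, 4.8]
grip_width: 0.0675
```

Contact at the expected height; release and check.

Emit:
play_rows(
  plan=[
    [0,0,0,0],
    [0,0,0,0],
    [0,0,0,0],
    [0,0,0,0],
    [0,0,0,0],
    [0,0,0,0],
  ],
  fingers=1,
)

```text
clock: 38.45
eef_pos: [0.4625, -0.0156, 0.0818]
ee_rot: [-1.571, 0.0, 0.001]
ft_force: [0.2, -1.2, 0.7]
grip_width: 0.0852
```

Emit:
play_rows(
  plan=[
    [0,-0.04,0,0],
    [0,-0.12,0,0],
    [0,-0.22,0,0],
    [-0.1,-0.25,0,0],
    [-0.2,-0.25,0,0],
    [-0.24,-0.25,0,0],
    [-0.24,-0.25,0,0],
  ],
)

```text
clock: 39.33
eef_pos: [0.342, -0.0157, 0.2072]
ee_rot: [-1.571, -0.001, 0.0]
ft_force: [0.5, 1.5, 0.8]
grip_width: 0.0852
```

Run:
```python
from h import *
e=observe()["eef_pos"];print(np.round(e,4))
for c in ("side","top"):
    im,P=cloud(c)
    print(c,"band",ring(P,(.4625,-.015),.09,.106),"body",ring(P,(.463,-.015),.03,.065),"spare",ring(P,(.4525,.272),.058,.07))
    cv2.imwrite(f"pics/{c}4.png",im[:,:,::-1])
    cv2.imwrite(f"pics/{c}4c.png",cv2.resize(im[180:330,220:370] if c=="top" else im[150:270,260:380],(400,400))[:,:,::-1])
cv2.imwrite("pics/c4.png",np.hstack([cv2.imread("pics/top4c.png"),cv2.imread("pics/side4c.png")]))
```

```text
[ 0.342  -0.0157  0.2072]
side band (486, [0.4636, -0.0161, 0.0747, 0.0969, 0.4646, -0.015]) body (535, [0.4656, -0.013, 0.0733, 0.0518, 0.4656, -0.0069]) spare (387, [0.454, 0.2723, 0.0714, 0.064, 0.4539, 0.2747])
top band (803, [0.4604, -0.0141, 0.0694, 0.0952, 0.46, -0.0142]) body (13, [0.437, -0.0159, 0.052, 0.0431, 0.4316, -0.0159]) spare (149, [0.45, 0.2727, 0.0702, 0.0637, 0.4501, 0.2724])
```

View pics/c4.png

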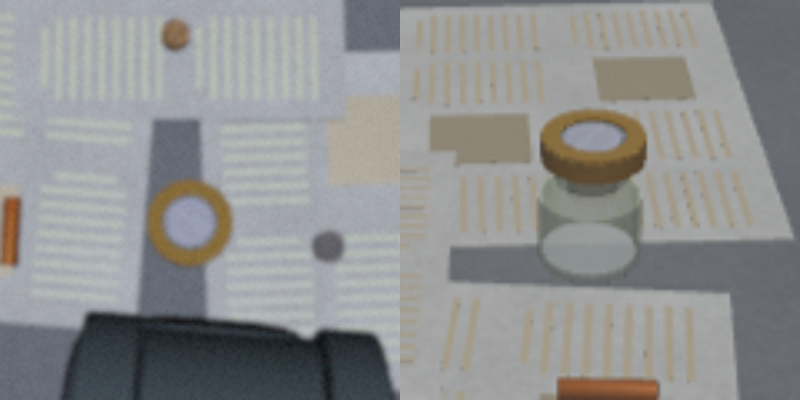

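View pics/side4.png

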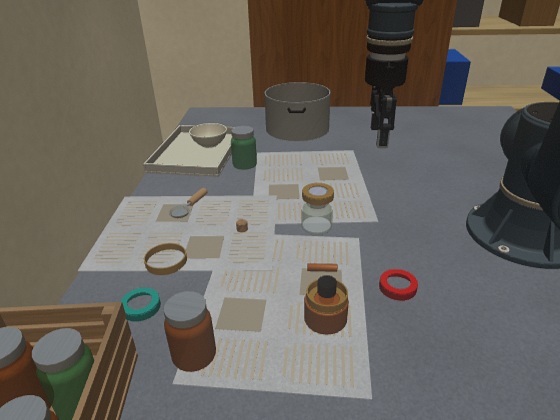

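The jar is closed with the band level (side view (318,190)), the spare band sits on the bottle's shoulder (326,293), and both dye jars stand. The arm is clear, so I'm handing in.

```bash
python3 -c "
from rig import *
print(sign_off(),observe()['clock'])"
```

```text
the job is handed in; nothing more can be done
the job is handed in; nothing more can be done
```

The jar is closed and the job is handed in; the simulator gave no verdict. I did the steps in the order asked:
1. I hung the basket in the jar's mouth.
2. I lowered the spare band over the bottle, which left the lid on the cap.
3. I laid the lid on the basket's rim.
4. I slipped the other brass band over lid and neck.

The last checks came after the release, with the arm clear at about 39 s of the 128 s allowed:
- **Jar:** The band looks level and centred on the jar within about 1–2 mm. Its top measures 0.095–0.097 m, against 0.098 m expected. It touched down at the expected height with about 5 N, and the lid shows through its hole.
- **Bottle:** The spare band rests on the shoulder, its rim at about 0.064 m against 0.066 m nominal.
- **Standing:** The jar, the bottle and both dye jars are upright.
- **Forces:** The wrist force at the end of each move never passed about 13 N.

Two things disagreed slightly:
- The cameras differ by about 4 mm in x and 2 mm in height. I averaged them and checked against the known position of the fingers.
- The gripper read 2–4 mm narrower than the true widths of the parts. The pictures still showed each part held level.

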